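Stir a tin of paint round and park its stirring arm at the spout

TASK

Stir the paint in the blue tin: with one finger push the stirring arm on its lid clockwise (seen from above) until its yellow end comes round to point at the white pouring spout, and stop there without pushing it past. Do not lift, tip or shift the tin, and leave the copper-orange tin with its arm, the cup, the bottle and the jar alone. Finish with the hand clear of everything.

Things in the scene. Friction and masses are not known exactly. Their poses are not given: they have to be found in the camera images.
- blue_tin: blue (white label band, blue disc on the lid) paint tin, upright, 118 mm across, 120 mm high, with a black mixing lid whose flat top is 134 mm above the underside. Origin: centre of the underside; x axis towards its white spout, z up. About 0.95 kg, loose in a fixed dark dish (140 mm across, 18 mm high) that stops it sliding; underside then 6 mm above the table
- blue_axis (a point): point on the centre line of the blue tin's lid, 148 mm above the tin's underside, 14 mm above the flat lid top: the axis that the stirring arm turns about
- blue_spout (a point): outer end of the blue tin's white spout, 90 mm from the tin's centre line, level with the lid top. The spout is 26 mm wide and no higher than the lid, but for a flat white strip 3 mm high along the lid's edge, so a finger above the lid passes over it
- blue_arm (a joint): angle (rad) of the one-sided stirring arm on the blue tin's lid about the tin's upright centre line. 0: yellow end points at the spout; grows clockwise seen from above; 6.283 when it has come round clockwise to the spout. Starts between 0.6 and 2.0. It has no stop, needs about 0.04 to 0.07 N m, and stays where it is left
- blue_tip (a point): end of the blue tin's stirring arm, upper edge, 58 mm from the axis, 29 mm above blue_axis. The arm is a hub of radius 13 mm, 30 mm high, and a straight level steel blade 10 mm thick, its outer 20 mm yellow and 12 mm thick. The blade spans 4 to 28 mm above the axis point, with 18 mm of clear air below it, down to the lid top
- brown_tin: copper-orange (white label band, copper disc on the lid) paint tin, upright, 118 mm across, 120 mm high, with a black mixing lid whose flat top is 134 mm above the underside. Origin: centre of the underside; x axis towards its white spout, z up. About 0.95 kg, loose in a fixed dark dish (140 mm across, 18 mm high) that stops it sliding; underside then 6 mm above the table. To be left alone
- brown_tip (a point): end of the brown tin's stirring arm (same shape as the blue tin's): upper edge of its yellow end, 58 mm from the axis. To be left alone
- cup: small steel measuring cup, 58 mm across, 60 mm high, loose; origin at the centre of its underside. To be left alone
- bottle: white bottle with a red cap, 56 mm across, 140 mm high, loose; origin at the centre of its underside. To be left alone
- jar: amber jar with a black cap, 56 mm across, 60 mm high, loose; origin at the centre of its underside. To be left alone

How it is judged:
By the outcome, as a careful person would: the job done as asked, in the order asked, and still so for the second after the job is handed in, with the robot touching nothing.
It also fails if it takes over 45 s, if anything falls off the work surface, if the arm or the gripper's body presses on something with over 40 N, if the wrist force passes 120 N, or if a joint passes its speed limit or range.

ROBOT

A 6-joint arm with a two-finger parallel gripper is mounted at the origin on the work surface. World frame = base frame: x ahead of the robot, y to its left, z up, the work surface at z = 0. Lengths are in mm, angles in degrees, forces in N, time in s.
With the tool pointing down it reaches from about 375 to 975 mm from the base axis. Payload 3.8 kg.
Tool frame: the origin (TCP) lies midway between the tips of the shut fingers; the grasp point (between the pads) lies 19 mm behind it (manip.grasp_offset is the distance from the TCP to the grasp point, in mm); z points along the fingers, y is the direction in which the jaws open and shut (so a half turn about z gives the same grasp; the last joint's range is limited). The gripper opens to 85 mm and grips with 20 to 120 N. Pads are 22 mm wide; open, the fingers measure 114 mm over their backs; the gripper's body (76 mm by 85 mm) begins 54 mm behind the grasp point. The pads swing forward as they close: fully open they stand 13 mm farther back than shut.
Start: joints at [-73.333, 15.12, 91.902, -0, 72.978, -2.114], TCP at [217.318, -639.055, 231.28] pointing down, gripper open.
Joint ranges: [-150.88, 150.88], [-54.13, 125.18], [17.81, 147.31], [-75.09, 255.09], [0, 152.58], [-146.25, 146.25]. Speed limits (degrees/s): [147.25, 147.25, 180, 180, 180, 180].

INTERFACE

Orientations are given as a 3x3 rotation matrix whose columns are the frame's x, y, z axes.
In Python, from rig import monitor, imaging, job, manip gives the robot as it stands.
- The arm moves only by the tool arm_command, never from a script. Its argument "series" is a list of rows, each a list of 6 numbers: the shift along the world's x, y, z in cm, then the turn, a rotation vector about the world's x, y, z in degrees. A call has 1 to 20 rows; each row is the pose to reach, as a shift and turn from the pose measured when the call began; what a row does not reach only later rows make up. A row lasts 1/10 s, in which the tool goes at most 50 mm and 8.59 degrees, less where a joint would pass 70% of its speed; a pose out of reach is approached as far as the arm can. A call with a gripper value outside its range is refused whole. "hand" is the gripper command: -1 is shut, 1 is fully open, values between are in proportion, set as the call begins (left out, the last holds). The fingers move at their own pace and stop on an object; "force" is the grip in N (left out, the last holds). Time passes only in rows, so rows that repeat a pose let the fingers close. It gives the time, the measured TCP pose, the force and the opening at its end, in the units of the state.
- monitor.get_obs(): the state, without advancing time (a new reading comes with each control period).
- imaging.snapshot(name): name is "side" or "top"; returns the picture (384x512x3 uint8, red, green, blue); there is no depth.
- imaging.camera_info(name): a dict with "vfov" (degrees; the focal length in pixels is half the picture's height over the tangent of half this angle, whatever the lens; pixels are square), "cx", "cy" (the principal point, pixels), "world_to_cam" (4x4, takes a point from world to camera coordinates). Camera axes: x right, y down, z forward; pixel columns grow to the right and rows downward; lengths in mm; the calibration is good to about 2 mm. A picture is of the moment at which its call begins. camera_info takes no time and is no camera call.
- job.job_done(): hands the job in, once; it reports no verdict.
The state is a dict: "time": time; "q": joint angles; "dq": joint speeds; "joint_efforts": joint torques, N m; "tcp_pos": TCP position; "ee_rot": TCP orientation; "ft_force": force on the tool from outside, world axes, zero at the start; "wrist_torque": the same for the moment, N m; "width": finger opening in mm.
Only numpy, scipy, OpenCV 4.12 (cv2) and the standard library are available. Lean on these libraries where they do the work, as an engineer would, in place of code of your own. Each camera call takes 0.05 s, during which the arm holds its last target.

## Working session

There is one attempt and no reset: what is moved stays moved. The work goes in short steps, Python scripts to look and compute and a tool call to move; the robot and the scene stay as the last step left them, time stands still between calls to the robot, and variables do not carry over. Pictures are saved under pics/ and viewed, and the job is handed in when it is done.

Besides the shell and the picture viewer there is one more tool, called after ">>>" by a JSON object that holds its "op" and its "data". arm_command: Moves the arm, as the interface text tells. Its arguments: {"type":"object","properties":{"series":{"type":"array"},"hand":{"type":"number"},"force":{"type":"number"}},"required":["series"]}

```bash
mkdir -p pics
python3 - <<'E'
from rig import monitor, imaging, job, manip
import cv2
o=monitor.get_obs(); print(o)
for n in ("side","top"):
    print(n,imaging.camera_info(n))
    cv2.imwrite(f"pics/{n}0.png",imaging.snapshot(n)[:,:,::-1])
E
```

```text
{'time': 0.0, 'q': array([-7.33339496e+01,  1.51679632e+01,  9.19805087e+01,  4.28127213e-04,
        7.29757314e+01, -2.11506955e+00]), 'dq': array([-0.0571805 ,  0.02057029,  0.03887938,  0.07318902,  0.02279918,
       -0.03222289]), 'joint_efforts': array([ 2.11604900e-03, -5.15109408e+01, -3.67313647e+01, -4.18812078e-06,
        1.27933591e-02,  1.75169464e-05]), 'tcp_pos': array([ 217.10521925, -638.37943984,  229.98308491]), 'ee_rot': array([[ 9.46756135e-01,  3.21950993e-01, -6.14851950e-04],
       [ 3.21951569e-01, -9.46753857e-01,  2.07874170e-03],
       [ 8.71395011e-05, -2.16601401e-03, -9.99997650e-01]]), 'ft_force': array([-0.66395731, -1.36462127,  0.47996448]), 'wrist_torque': array([-0.03261704,  0.00135764, -0.00027826]), 'width': 85.68502654070225}
side {'vfov': 43.968567838540686, 'cx': 257.3988424805611, 'cy': 199.5347322539965, 'world_to_cam': array([[-7.81888308e-01, -6.22981845e-01,  2.33301217e-02,
         4.50946618e+02],
       [-3.26202086e-01,  3.76943319e-01, -8.66894419e-01,
         2.94330703e+02],
       [ 5.31265351e-01, -6.85424945e-01, -4.97945551e-01,
         6.51066540e+02],
       [ 0.00000000e+00,  0.00000000e+00,  0.00000000e+00,
         1.00000000e+00]])}
top {'vfov': 43.397735098346324, 'cx': 257.62639244632396, 'cy': 189.81751726370067, 'world_to_cam': array([[ 2.78258535e-02, -9.98683667e-01,  4.30889237e-02,
        -2.25637555e+01],
       [-9.93975165e-01, -3.22147978e-02, -1.04764397e-01,
         5.57095580e+02],
       [ 1.06014593e-01, -3.99141613e-02, -9.93563166e-01,
         1.02262850e+03],
       [ 0.00000000e+00,  0.00000000e+00,  0.00000000e+00,
         1.00000000e+00]])}
```

View pics/side0.png

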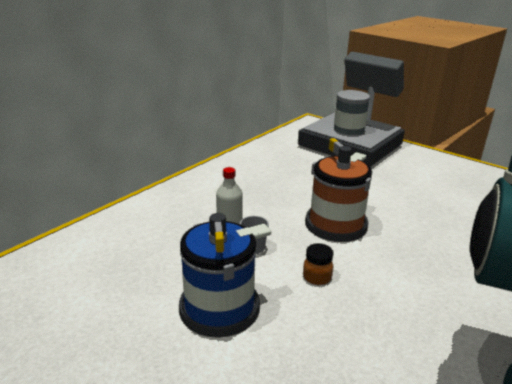

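View pics/top0.png

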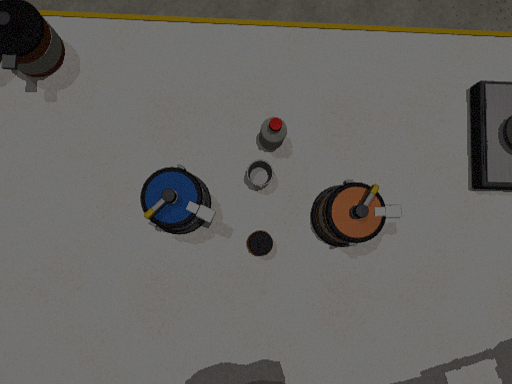

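```bash
cat > h.py <<'E'
from rig import monitor, imaging, job, manip
import cv2, numpy as np
def cam(n):
    i=imaging.camera_info(n); f=192/np.tan(np.radians(i['vfov']/2))
    return np.array([[f,0,i['cx']],[0,f,i['cy']],[0,0,1]]),np.array(i['world_to_cam'])
def proj(n,P):
    K,T=cam(n); P=np.atleast_2d(P); c=P@T[:3,:3].T+T[:3,3]; p=c@K.T; return p[:,:2]/p[:,2:]
def ray(n,uv,z):
    K,T=cam(n); R=T[:3,:3]; C=-R.T@T[:3,3]; d=R.T@np.linalg.solve(K,[uv[0],uv[1],1]); return C+d*(z-C[2])/d[2]
def crop(n,name,img,x0,y0,w,h,s):
    cv2.imwrite(name,cv2.resize(img[y0:y0+h,x0:x0+w],None,fx=s,fy=s,interpolation=cv2.INTER_CUBIC)[:,:,::-1] )
E
python3 - <<'E'
from h import *
a=cv2.imread('pics/top0.png')[:,:,::-1]; b=cv2.imread('pics/side0.png')[:,:,::-1]
a2=np.clip(a.astype(float)*1.6,0,255).astype(np.uint8)
crop('top','pics/topz.png',a2,125,145,100,100,6)
crop('side','pics/sidez.png',b,165,195,120,140,4)
E
```

```text
(no output)
```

View pics/topz.png

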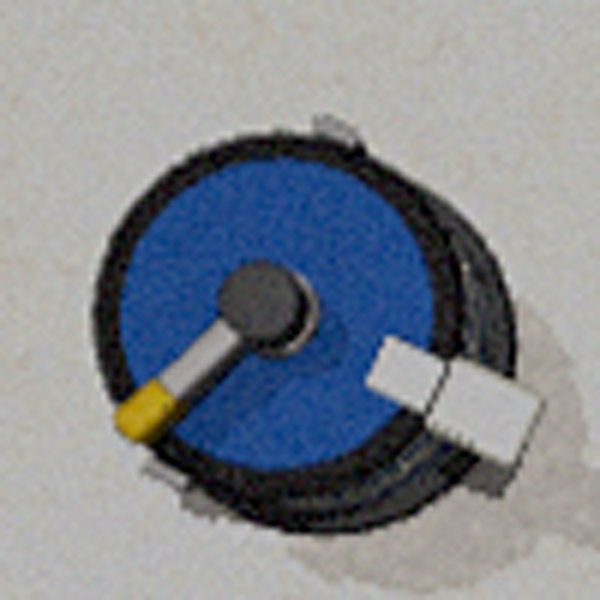

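View pics/sidez.png

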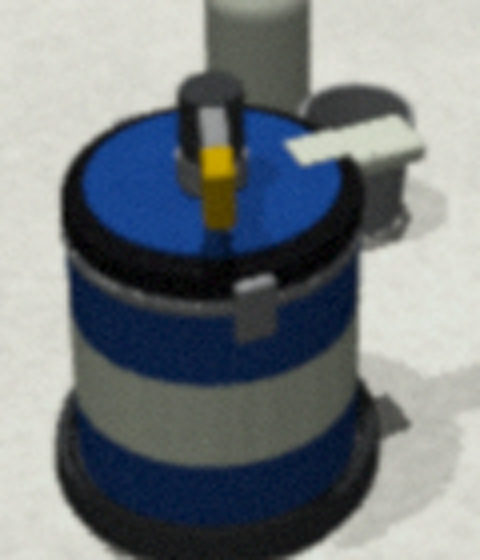

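Run:
```python
from h import *
from scipy.optimize import least_squares
t=lambda x,y:((x+.5)/6-.5+125,(y+.5)/6-.5+145)
s=lambda x,y:((x+.5)/4-.5+165,(y+.5)/4-.5+195)
obs=[('top','lid',t(278,312)),('side','lid',s(213,181)),('top','tip',t(128,421)),('side','tip',s(219,180)),('top','sp',t(530,435)),('side','sp',s(421,137))]
for n,k,p in obs: print(n,k,ray(n,p,dict(lid=140,tip=183,sp=140)[k]).round(1))
def pts(v):
    x,y,ps,a=v; r=ps-a
    return dict(lid=(x,y,140),tip=(x+58*np.cos(r),y+58*np.sin(r),183),sp=(x+90*np.cos(ps),y+90*np.sin(ps),140))
def f(v):
    P=pts(v); return np.concatenate([proj(n,P[k])[0]-p for n,k,p in obs])
c=ray('top',obs[0][2],140)
r=least_squares(f,[c[0],c[1],-1.9,2.0]); print(r.x, np.degrees(r.x[2:]), r.fun.reshape(-1,2).round(1))
x,y,ps,a=r.x
img=cv2.imread('pics/top0.png'); im2=cv2.imread('pics/side0.png')
def draw(n,img):
    big=cv2.resize(img,None,fx=6,fy=6,interpolation=cv2.INTER_CUBIC)
    pr=ps-a;d=np.array([np.cos(pr),np.sin(pr)]);e=np.array([-d[1],d[0]])
    def pl(Q,col):
        q=((proj(n,Q)+.5)*6-.5); cv2.polylines(big,[np.round(q).astype(int)],True,col,1)
    th=np.linspace(0,2*np.pi,60)
    for R,z in((67,140),(59,126),(70,18),(13,184)): pl(np.c_[x+R*np.cos(th),y+R*np.sin(th),0*th+z],(0,255,0))
    c=np.array([x,y])
    pl(np.array([[*(c+d*u+e*w),182] for u,w in((12,5),(38,5),(38,6),(58,6),(58,-6),(38,-6),(38,-5),(12,-5))]),(255,0,255))
    d=np.array([np.cos(ps),np.sin(ps)]);e=np.array([-d[1],d[0]])
    pl(np.array([[*(c+d*u+e*w),140] for u,w in((60,13),(90,13),(90,-13),(60,-13))]),(0,0,255))
    return big
cv2.imwrite('pics/ovt.png',draw('top',img)[870:1470,750:1350]); cv2.imwrite('pics/ovs.png',draw('side',im2)[1170:1990,990:1710][:,:][::1][:600])
# other objects
for nm,uv,z in(('cup',(260,170),60),('bottlecap',(275.5,124),140),('jar',(260,243),60),('brownlid',(356,212),140),('tl',(15,30),150)): print(nm,ray('top',uv,z).round(0))
```

```text
top lid [527.2 166.  140. ]
side lid [527.9 166.3 140. ]
top tip [488.6 204.  183. ]
side tip [484.1 209.6 183. ]
top sp [490.   83.6 140. ]
side sp [484.7  88.  140. ]
[527.96101051 165.53754369  -2.02945721   1.8934769 ] [-116.27933257  108.48823472] [[ 0.3 -0.4]
 [ 0.3 -0.2]
 [-1.4  0.9]
 [ 0.1 -1.7]
 [-0.7  1. ]
 [-0.5 -1.6]]
cup [597.  -8.  60.]
bottlecap [678. -33. 140.]
jar [443. -13.  60.]
brownlid [ 508. -195.  140.]
tl [844. 483. 150.]
```

View pics/ovt.png

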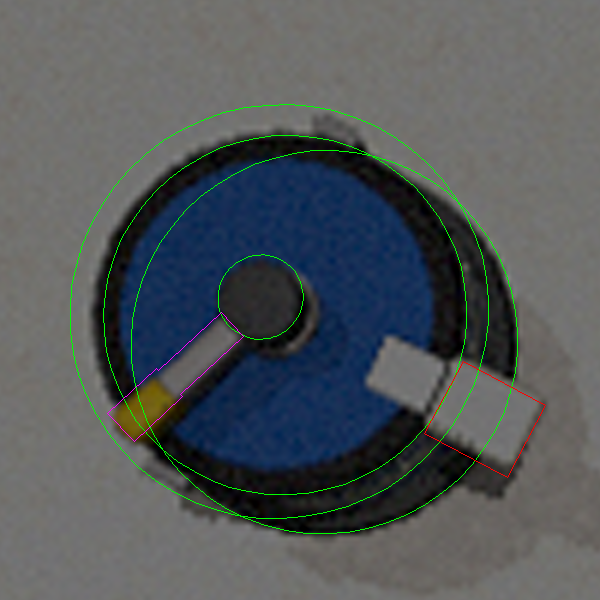

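View pics/ovs.png

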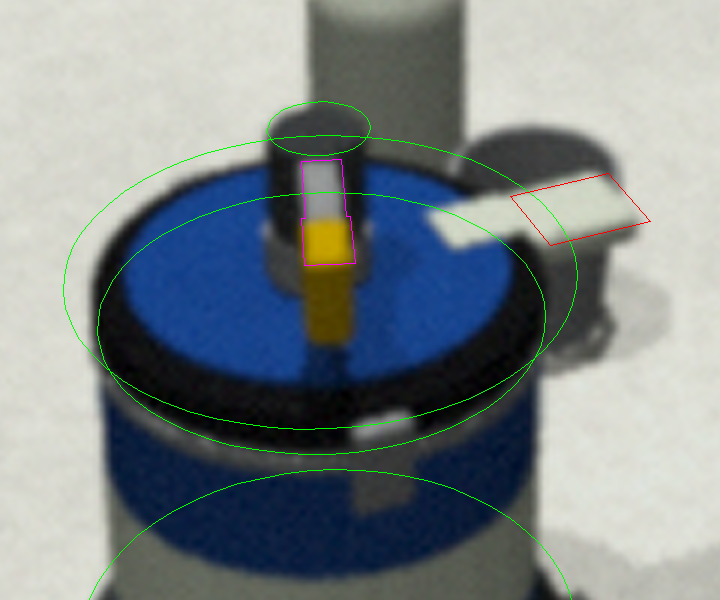

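The side picture shows the blue tin's yellow end at about (219,240). The top picture shows the hub at (169,196), the yellow end at (147,215) and the spout end at (213,217).

The fit gives these values:
- **Axis:** about (528, 166).
- **Spout direction:** about -116° in the world frame.
- **Arm direction:** about 135°, so it is at roughly 1.9 rad and has about 250° still to turn clockwise.

I'll keep the gripper open and push with one finger. The other finger will stay clear on the -y side.

>>> {"op": "arm_command", "data": {"series": [[0.3,0.8,1.5,0,0,0],[1.3,3.5,3,0,0,0],[2.8,7.5,4.5,0,0,0],[4.4,11.8,6,0,0,0],[6.0,16.2,7,0,0,0],[7.6,20.6,7,0,0,0],[9.3,25,7,0,0,0],[11,29.5,7,0,0,0],[12.6,34,7,0,0,0],[14.3,38.5,7,0,0,0],[16,43,7,0,0,0],[17.6,47.5,7,0,0,0],[19.3,52,7,0,0,0],[21,56.5,7,0,0,0],[22.6,61,7,0,0,0],[24.3,65.5,7,0,0,0],[26,70,7,0,0,0],[27.3,73.5,7,0,0,0],[28,75.3,7,0,0,0],[28.1,75.7,7,0,0,0]]}}

```text
time: 2.1
tcp_pos: [498.1, 121.0, 300.7]
ee_rot: [[0.946, 0.325, -0.0], [0.325, -0.946, 0.003], [0.001, -0.003, -1.0]]
ft_force: [-0.3, 0.0, -0.2]
width: 85.4
```

```bash
cat > look.py <<'E'
from h import *
import sys
o=monitor.get_obs(); print(o['time'],o['tcp_pos'].round(1),o['ee_rot'].round(3).tolist(),o['ft_force'].round(2),o['width'],o['q'].round(0))
t=sys.argv[1]
a=imaging.snapshot('side'); cv2.imwrite(f'pics/s_{t}_raw.png',a[:,:,::-1]); crop('s',f'pics/s_{t}.png',a,120,150,200,150,4)
if len(sys.argv)>2:
    a=imaging.snapshot('top'); cv2.imwrite(f'pics/t_{t}_raw.png',a[:,:,::-1]); crop('s',f'pics/t_{t}.png',np.clip(a*1.6,0,255).astype(np.uint8),100,130,160,120,5)
E
python3 look.py 1 t
```

```text
2.1 [498.1 121.  300.7] [[0.946, 0.325, -0.0], [0.325, -0.946, 0.003], [0.001, -0.003, -1.0]] [-0.25  0.04 -0.22] 85.42801951298935 [ 11.  -5. 106.   0.  79.  82.]
```

View pics/s_1.png

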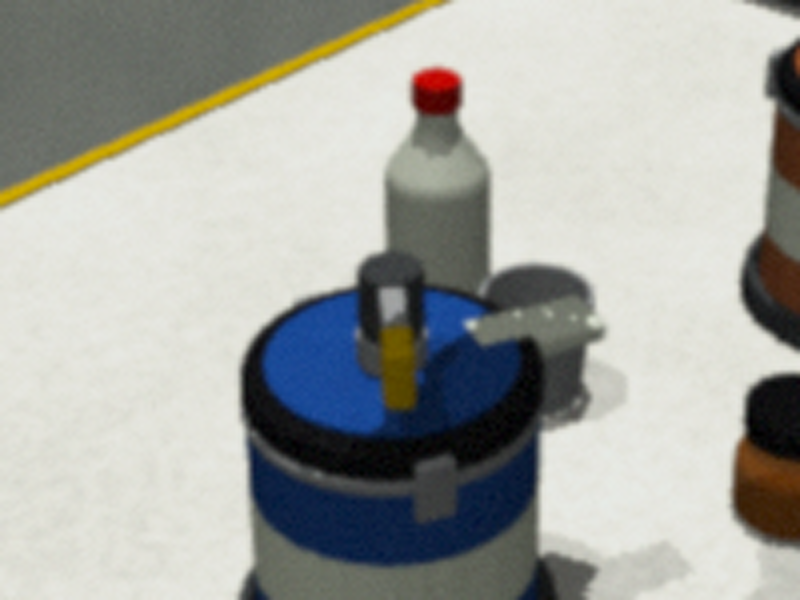

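View pics/t_1.png

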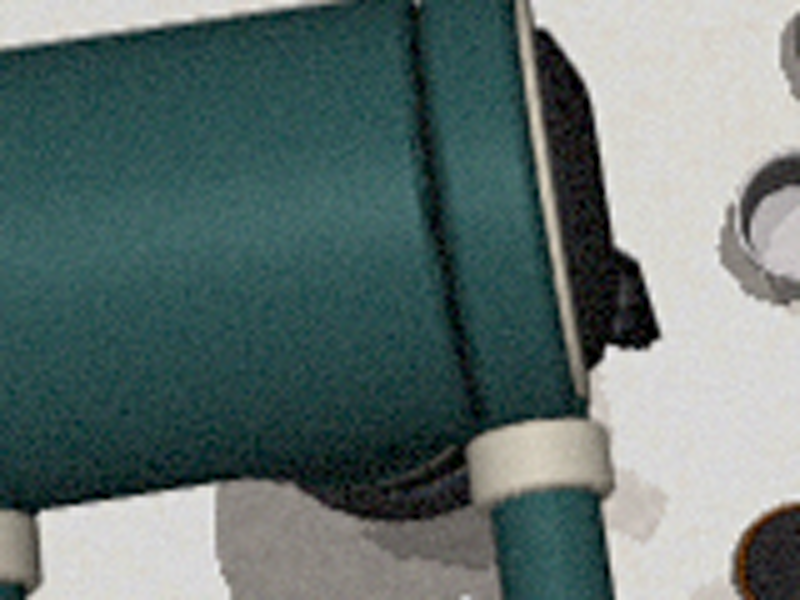

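The side view shows a clear lid with the arm still at rest: yellow tip at crop (398,370), spout end at crop (600,330). The robot hides the tin in the top view, so I'll rely on the side camera. I'll descend partway and check the finger height.

>>> {"op": "arm_command", "data": {"series": [[0,-0.2,-1.5,0,0,0],[0,-0.2,-4,0,0,0],[0,-0.2,-7,0,0,0],[0,-0.2,-9,0,0,0],[0,-0.2,-10,0,0,0],[0,-0.2,-10,0,0,0]]}}

```text
time: 2.8
tcp_pos: [496.0, 115.7, 198.3]
ee_rot: [[0.947, 0.322, -0.005], [0.322, -0.947, 0.001], [-0.004, -0.002, -1.0]]
ft_force: [0.0, -0.1, -0.4]
width: 85.5
```

```bash
python3 look.py 2
python3 - <<'E'
from h import *
o=monitor.get_obs(); R=o['ee_rot'];p=o['tcp_pos']
for s in(-1,1):
  for dz in (0,13): 
    q=p+s*R[:,1]*50-R[:,2]*dz; print(s,dz,q.round(1),((proj('side',q)[0]-[120,150]+.5)*4-.5).round(0))
E
```

```text
2.8 [496.  115.7 198.3] [[0.947, 0.322, -0.005], [0.322, -0.947, 0.001], [-0.004, -0.002, -1.0]] [ 0.04 -0.05 -0.36] 85.53484627370409 [ 10.  -1. 114.   0.  68.  81.]
-1 0 [481.  163.4 200. ] [490. 270.]
-1 13 [481.  163.4 213. ] [490. 239.]
1 0 [513.2  68.8 199.9] [579. 150.]
1 13 [513.3  68.7 212.9] [580. 121.]
```

View pics/s_2.png

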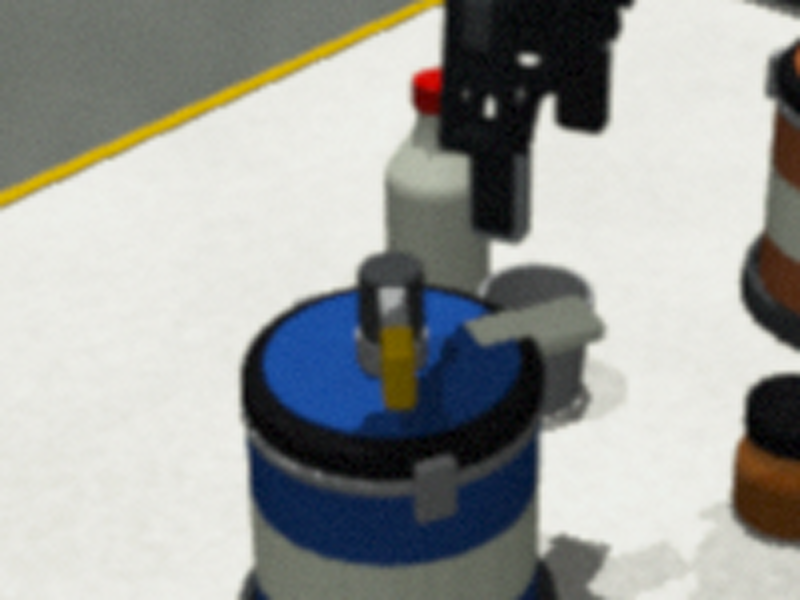

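Finger A's tip is at crop (500,235), against a predicted (490,239), so the finger model is good to a few mm. Next I'll descend beside the blade.

>>> {"op": "arm_command", "data": {"series": [[0.2,0.2,-1.5,0,0,0],[0.2,0.2,-3.5,0,0,0],[0.2,0.2,-4.6,0,0,0],[0.2,0.2,-4.8,0,0,0],[0.2,0.2,-4.8,0,0,0]]}}

```text
time: 3.35
tcp_pos: [499.1, 118.1, 151.8]
ee_rot: [[0.947, 0.322, -0.002], [0.322, -0.947, 0.001], [-0.002, -0.002, -1.0]]
ft_force: [0.5, 0.5, 0.3]
width: 85.5
```

```bash
python3 look.py 3
cat > plan.py <<'E'
from h import *
import sys
o=monitor.get_obs(); R=o['ee_rot'];p=o['tcp_pos']
ax=np.array([527.7,165.8]); y=np.array([.322,-.947])
A=p[:2]-48*y; d=A-ax; print('A',A.round(1),'r',np.hypot(*d).round(1),'ang',np.degrees(np.arctan2(d[1],d[0])).round(1),'z',p[2].round(1))
a0,a1,st=map(float,sys.argv[1:4]); rr=float(sys.argv[4]) if len(sys.argv)>4 else 45
for a in np.arange(a0,a1-.01,-st):
    q=ax+rr*np.array([np.cos(np.radians(a)),np.sin(np.radians(a))])+48*y-p[:2]; print(a,(q/10).round(2).tolist(), ((150-p[2])/10).round(1))
E
python3 plan.py 180 66 6
```

```text
3.35 [499.1 118.1 151.8] [[0.947, 0.322, -0.002], [0.322, -0.947, 0.001], [-0.002, -0.002, -1.0]] [0.47 0.49 0.33] 85.48077809705435 [ 10.   1. 116.   0.  62.  82.]
A [484.1 163.7] r 43.6 ang -177.2 z 152.4
180.0 [-0.14, 0.21] -0.2
174.0 [-0.12, 0.68] -0.2
168.0 [-0.04, 1.15] -0.2
162.0 [0.08, 1.6] -0.2
156.0 [0.25, 2.04] -0.2
150.0 [0.46, 2.46] -0.2
144.0 [0.72, 2.86] -0.2
138.0 [1.01, 3.22] -0.2
132.0 [1.35, 3.56] -0.2
126.0 [1.71, 3.85] -0.2
120.0 [2.11, 4.11] -0.2
114.0 [2.53, 4.32] -0.2
108.0 [2.97, 4.49] -0.2
102.0 [3.42, 4.62] -0.2
96.0 [3.89, 4.69] -0.2
90.0 [4.36, 4.71] -0.2
84.0 [4.83, 4.69] -0.2
78.0 [5.29, 4.62] -0.2
72.0 [5.75, 4.49] -0.2
66.0 [6.19, 4.32] -0.2
```

View pics/s_3.png

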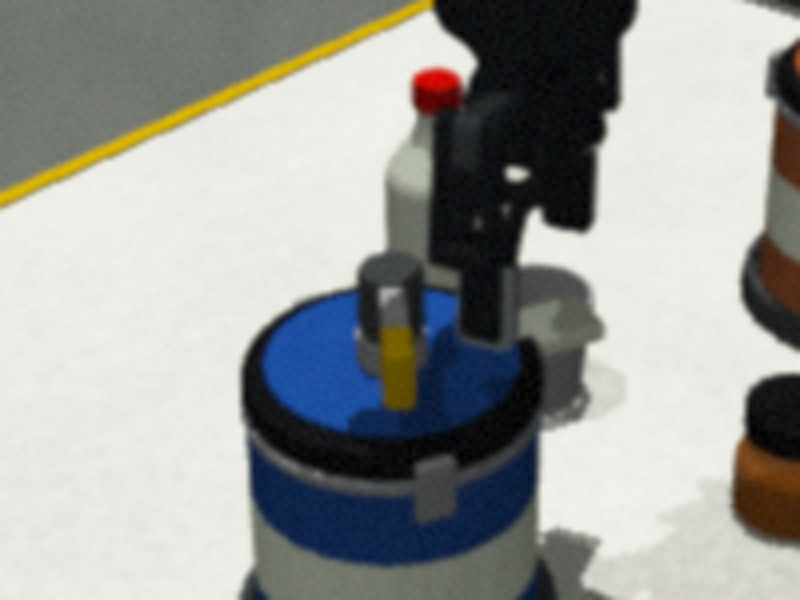

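The finger tip is at crop (490,345), above the lid and behind the blade (yellow end at crop (398,370)). I'll make the first part of the push.

>>> {"op": "arm_command", "data": {"series": [[-0.1,0.4,-0.2,0,0,0],[-0.1,0.7,-0.2,0,0,0],[0,1.15,-0.2,0,0,0],[0.1,1.6,-0.2,0,0,0],[0.25,2.05,-0.2,0,0,0],[0.45,2.45,-0.2,0,0,0],[0.7,2.85,-0.2,0,0,0],[1.0,3.2,-0.2,0,0,0],[1.35,3.55,-0.2,0,0,0],[1.7,3.85,-0.2,0,0,0],[2.1,4.1,-0.2,0,0,0],[2.55,4.3,-0.2,0,0,0]]}}

```text
time: 4.6
tcp_pos: [524.8, 161.4, 149.9]
ee_rot: [[0.947, 0.323, -0.003], [0.323, -0.947, 0.001], [-0.002, -0.002, -1.0]]
ft_force: [-0.7, -1.4, -1.3]
width: 85.4
```

```bash
python3 look.py 4;python3 plan.py 108 -6 6
```

```text
4.6 [524.8 161.4 149.9] [[0.947, 0.323, -0.003], [0.323, -0.947, 0.001], [-0.002, -0.002, -1.0]] [-0.75 -1.4  -1.28] 85.44040939479332 [ 14.   5. 112.   0.  62.  86.]
A [510.2 207.1] r 44.9 ang 113.0 z 150.0
108.0 [0.36, 0.15] -0.0
102.0 [0.81, 0.27] -0.0
96.0 [1.28, 0.34] -0.0
90.0 [1.75, 0.37] -0.0
84.0 [2.22, 0.34] -0.0
78.0 [2.69, 0.27] -0.0
72.0 [3.14, 0.15] -0.0
66.0 [3.58, -0.02] -0.0
60.0 [4.0, -0.23] -0.0
54.0 [4.4, -0.49] -0.0
48.0 [4.76, -0.79] -0.0
42.0 [5.09, -1.12] -0.0
36.0 [5.39, -1.49] -0.0
30.0 [5.65, -1.88] -0.0
24.0 [5.86, -2.3] -0.0
18.0 [6.03, -2.74] -0.0
12.0 [6.15, -3.2] -0.0
6.0 [6.23, -3.66] -0.0
0.0 [6.25, -4.13] -0.0
-6.0 [6.23, -4.6] -0.0
```

View pics/s_4.png

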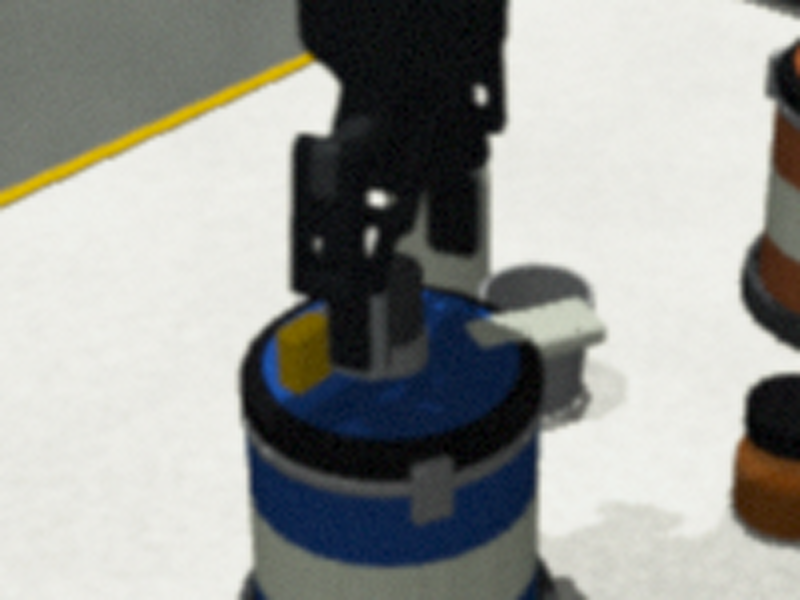

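The push is working. The yellow end has come round to crop (303,355) and the tin and spout haven't moved. I'll carry on around the circle.

>>> {"op": "arm_command", "data": {"series": [[0.35,0.15,0,0,0,0],[0.8,0.25,0,0,0,0],[1.3,0.35,0,0,0,0],[1.75,0.35,0,0,0,0],[2.2,0.35,0,0,0,0],[2.7,0.25,0,0,0,0],[3.15,0.15,0,0,0,0],[3.6,0,0,0,0,0],[4.0,-0.25,0,0,0,0],[4.4,-0.5,0,0,0,0],[4.75,-0.8,0,0,0,0],[5.1,-1.1,0,0,0,0],[5.4,-1.5,0,0,0,0],[5.65,-1.9,0,0,0,0],[5.85,-2.3,0,0,0,0],[6.05,-2.75,0,0,0,0],[6.15,-3.2,0,0,0,0],[6.25,-3.65,0,0,0,0],[6.25,-4.15,0,0,0,0],[6.25,-4.6,0,0,0,0]]}}

```text
time: 6.65
tcp_pos: [587.9, 115.4, 150.1]
ee_rot: [[0.947, 0.322, -0.002], [0.322, -0.947, 0.002], [-0.001, -0.002, -1.0]]
ft_force: [-2.4, 2.3, -0.1]
width: 85.3
```

```bash
python3 look.py 5;python3 plan.py -12 -96 6
```

```text
6.65 [587.9 115.4 150.1] [[0.947, 0.322, -0.002], [0.322, -0.947, 0.002], [-0.001, -0.002, -1.0]] [-2.43  2.27 -0.07] 85.28428830054989 [  9.  11. 106.   0.  63.  80.]
A [572.4 160.2] r 45.1 ang -7.2 z 150.1
-12.0 [-0.07, -0.37] -0.0
-18.0 [-0.19, -0.83] -0.0
-24.0 [-0.36, -1.27] -0.0
-30.0 [-0.58, -1.69] -0.0
-36.0 [-0.83, -2.08] -0.0
-42.0 [-1.13, -2.45] -0.0
-48.0 [-1.46, -2.78] -0.0
-54.0 [-1.83, -3.08] -0.0
-60.0 [-2.22, -3.34] -0.0
-66.0 [-2.64, -3.55] -0.0
-72.0 [-3.08, -3.72] -0.0
-78.0 [-3.54, -3.84] -0.0
-84.0 [-4.0, -3.91] -0.0
-90.0 [-4.47, -3.94] -0.0
-96.0 [-4.94, -3.91] -0.0
```

View pics/s_5.png

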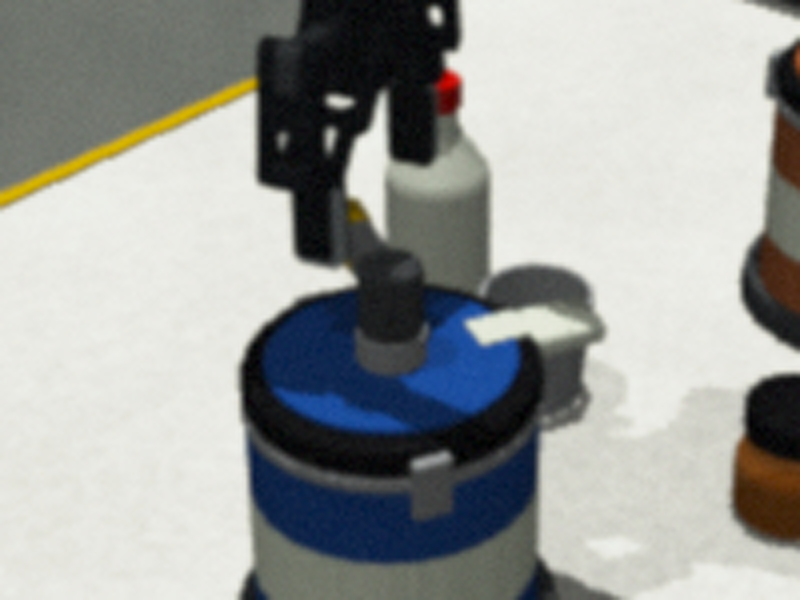

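The yellow end is now on the far side at crop (357,212), ahead of the finger. I'll continue slowly to A = -72°, well short of the spout.

>>> {"op": "arm_command", "data": {"series": [[-0.05,-0.35,0,0,0,0],[-0.2,-0.85,0,0,0,0],[-0.35,-1.25,0,0,0,0],[-0.6,-1.7,0,0,0,0],[-0.85,-2.1,0,0,0,0],[-1.15,-2.45,0,0,0,0],[-1.45,-2.8,0,0,0,0],[-1.85,-3.1,0,0,0,0],[-2.2,-3.35,0,0,0,0],[-2.45,-3.45,0,0,0,0],[-2.65,-3.55,0,0,0,0],[-2.85,-3.65,0,0,0,0],[-3.05,-3.7,0,0,0,0],[-3.05,-3.7,0,0,0,0]]}}

```text
time: 8.1
tcp_pos: [556.9, 77.4, 149.8]
ee_rot: [[0.947, 0.322, -0.003], [0.322, -0.947, 0.001], [-0.003, -0.002, -1.0]]
ft_force: [0.2, -0.1, -0.1]
width: 85.3
```

```bash
python3 look.py 6;python3 plan.py -72 -100 2
```

```text
8.1 [556.9  77.4 149.8] [[0.947, 0.322, -0.003], [0.322, -0.947, 0.001], [-0.003, -0.002, -1.0]] [ 0.17 -0.12 -0.07] 85.32600546133199 [  5.   7. 111.   0.  63.  77.]
A [541.4 122.9] r 45.0 ang -72.2 z 149.8
-72.0 [0.02, 0.01] 0.0
-74.0 [-0.13, -0.04] 0.0
-76.0 [-0.29, -0.08] 0.0
-78.0 [-0.44, -0.12] 0.0
-80.0 [-0.59, -0.15] 0.0
-82.0 [-0.75, -0.17] 0.0
-84.0 [-0.9, -0.19] 0.0
-86.0 [-1.06, -0.2] 0.0
-88.0 [-1.22, -0.21] 0.0
-90.0 [-1.37, -0.21] 0.0
-92.0 [-1.53, -0.21] 0.0
-94.0 [-1.69, -0.2] 0.0
-96.0 [-1.84, -0.19] 0.0
-98.0 [-2.0, -0.17] 0.0
-100.0 [-2.16, -0.15] 0.0
```

View pics/s_6.png

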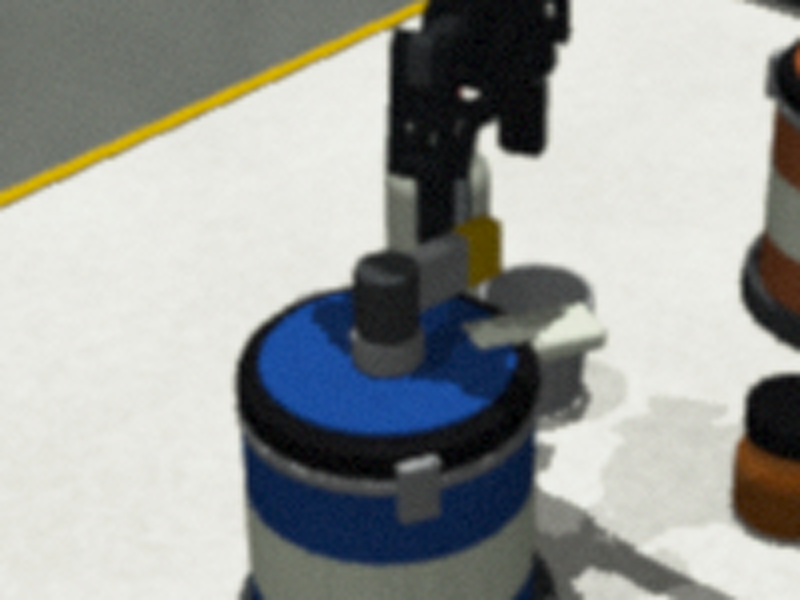

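Run:
```python
from h import *
a=cv2.imread('pics/s_6_raw.png')[:,:,::-1]; b=cv2.imread('pics/side0.png')[:,:,::-1]
crop('s','pics/s6z.png',a,175,195,100,75,8); 
# tin-pose drift between pictures, via patch shifts
g=lambda i:cv2.cvtColor(np.ascontiguousarray(i),cv2.COLOR_RGB2GRAY).astype(np.float32)
for nm in('s_3','s_4','s_5','s_6'):
    c=g(cv2.imread(f'pics/{nm}_raw.png')[:,:,::-1]); B=g(b)
    out=[]
    for (x,y,w,h) in((215,258,26,26),(172,275,20,30),(240,275,22,30),(185,290,60,30)):
        r=cv2.matchTemplate(c[y-8:y+h+8,x-8:x+w+8],B[y:y+h,x:x+w],cv2.TM_CCOEFF_NORMED);_,v,_,m=cv2.minMaxLoc(r);out.append((m[0]-8,m[1]-8,round(v,2)))
    print(nm,out)
```

```text
s_3 [(0, 0, 0.89), (0, 0, 1.0), (0, -2, 0.89), (0, 0, 1.0)]
s_4 [(-1, 1, 0.83), (0, 0, 1.0), (0, 0, 1.0), (0, 0, 0.99)]
s_5 [(-1, -1, 0.95), (0, -1, 0.99), (0, 0, 0.99), (0, 0, 0.99)]
s_6 [(-4, 0, 0.97), (-1, 1, 0.98), (0, -2, 0.85), (-1, 0, 0.99)]
```

View pics/s6z.png

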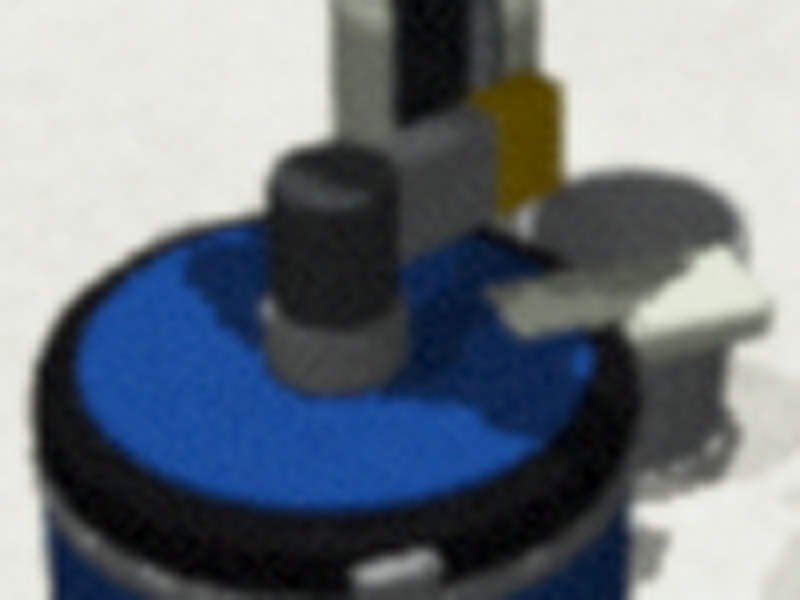

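```bash
cat > fit.py <<'E'
from h import *
from scipy.optimize import least_squares
# obs: dict name->side pixel ; model solved in side view only
def fit(obs,draw=None,img=None):
    def pts(v):
        x,y,ps,a=v; out={}
        for k,(L,w,ang,z) in dict(spf=(90,-13,ps,140),spn=(90,13,ps,140),spin=(90,0,ps,140),tip=(58,0,ps-a,183),tipn=(58,6,ps-a,182.5),tipf=(58,-6,ps-a,182.5),lid=(0,0,0,140),hub=(0,0,0,184)).items():
            d=np.array([np.cos(ang),np.sin(ang)]); e=np.array([-d[1],d[0]]); out[k]=(*(np.array([x,y])+L*d+w*e),z)
        return out
    f=lambda v:np.concatenate([proj('side',pts(v)[k])[0]-p for k,p in obs.items()])
    r=min((least_squares(f,[527.7,165.8,np.radians(-118),np.radians(g)]) for g in(-30,30,110)),key=lambda r:r.cost)
    print(r.x[:2].round(1),np.degrees(r.x[2:]).round(1),dict(zip(obs,r.fun.reshape(-1,2).round(1).tolist())))
E
python3 - <<'E'
from fit import *
s8=lambda x,y:np.array(((x+.5)/8-.5+175,(y+.5)/8-.5+195))
s4=lambda x,y:np.array(((x+.5)/4-.5+165,(y+.5)/4-.5+195))
fit(dict(lid=s4(213,181),spf=s4(406,117),spn=s4(433,147),tip=s4(219,179)))
fit(dict(lid=s8(337,362),spf=s8(730,248),spn=s8(772,298),tipf=s8(530,75),tipn=s8(562,90)))
E
```

```text
[529. 166.] [-118.6  105.4] {'lid': [-0.4, -0.3], 'spf': [6.8, 8.6], 'spn': [-6.4, -7.1], 'tip': [-0.1, -1.6]}
[533.2 167.3] [-121.9  -21.2] {'lid': [-1.7, -0.9], 'spf': [5.4, 8.1], 'spn': [-5.5, -6.5], 'tipf': [5.2, 1.6], 'tipn': [-3.5, -3.2]}
```

```bash
sed -i 's/spf=(90,-13/spf=(90,13/;s/spn=(90,13/spn=(90,-13/;s/tipn=(58,6/tipn=(58,-6/;s/tipf=(58,-6/tipf=(58,6/' fit.py
python3 - <<'E'
from fit import *
s8=lambda x,y:np.array(((x+.5)/8-.5+175,(y+.5)/8-.5+195))
s4=lambda x,y:np.array(((x+.5)/4-.5+165,(y+.5)/4-.5+195))
fit(dict(lid=s4(213,181),spf=s4(406,117),spn=s4(433,147),tip=s4(219,179)))
fit(dict(lid=s8(337,362),spf=s8(730,248),spn=s8(772,298),tipf=s8(530,75),tipn=s8(562,90)))
E
```

```text
[526.7 166.9] [-115.8  109.2] {'lid': [0.3, 0.5], 'spf': [-0.4, -0.1], 'spn': [0.0, 0.4], 'tip': [-0.0, -0.7]}
[528.9 169. ] [-117.9  -21.7] {'lid': [-0.5, 0.6], 'spf': [-0.8, -0.8], 'spn': [0.6, 1.1], 'tipf': [-0.2, -1.0], 'tipn': [0.9, -0.1]}
```

The arm is about 22° short of the spout. The tin has turned slightly in its dish, by a few degrees during the faster stretch, so I'll go much slower from here.

>>> {"op": "arm_command", "data": {"series": [[-0.06,-0.02,0,0,0,0],[-0.13,-0.04,0,0,0,0],[-0.2,-0.06,0,0,0,0],[-0.28,-0.08,0,0,0,0],[-0.36,-0.1,0,0,0,0],[-0.44,-0.12,0,0,0,0],[-0.52,-0.14,0,0,0,0],[-0.6,-0.15,0,0,0,0],[-0.68,-0.16,0,0,0,0],[-0.75,-0.17,0,0,0,0],[-0.83,-0.18,0,0,0,0],[-0.9,-0.19,0,0,0,0],[-0.98,-0.2,0,0,0,0],[-1.02,-0.2,0,0,0,0],[-1.02,-0.2,0,0,0,0]]}}

```text
time: 9.65
tcp_pos: [546.6, 75.5, 149.8]
ee_rot: [[0.947, 0.322, -0.003], [0.322, -0.947, 0.001], [-0.003, -0.002, -1.0]]
ft_force: [0.3, -1.4, -0.3]
width: 85.2
```

```bash
python3 look.py 7;python3 plan.py -84 -100 2; python3 -c "
from h import *
crop('s','pics/s7z.png',cv2.imread('pics/s_7_raw.png')[:,:,::-1],175,195,100,75,8)"
```

```text
9.65 [546.6  75.5 149.8] [[0.947, 0.322, -0.003], [0.322, -0.947, 0.001], [-0.003, -0.002, -1.0]] [ 0.3  -1.41 -0.34] 85.15618663924192 [  5.   6. 112.   0.  63.  76.]
A [531.1 120.9] r 45.0 ang -85.6 z 149.8
-84.0 [0.13, 0.01] 0.0
-86.0 [-0.03, -0.0] 0.0
-88.0 [-0.19, -0.01] 0.0
-90.0 [-0.34, -0.01] 0.0
-92.0 [-0.5, -0.01] 0.0
-94.0 [-0.66, -0.0] 0.0
-96.0 [-0.81, 0.01] 0.0
-98.0 [-0.97, 0.03] 0.0
-100.0 [-1.12, 0.06] 0.0
```

View pics/s7z.png

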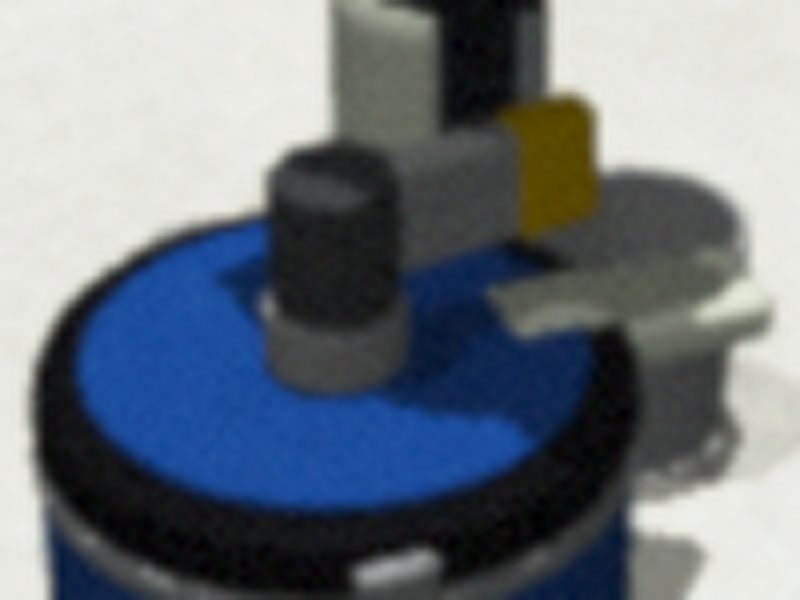

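View pics/s_7.png

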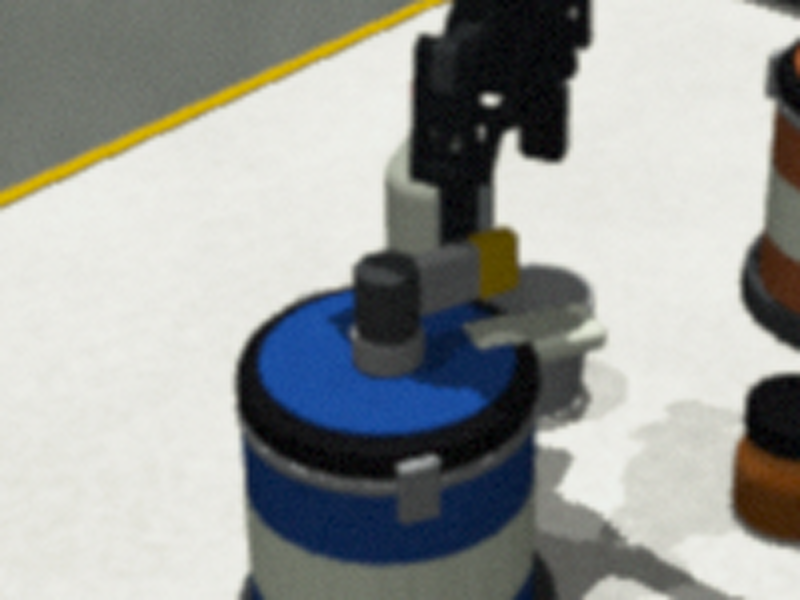

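Run:
```python
from fit import *
s8=lambda x,y:np.array(((x+.5)/8-.5+175,(y+.5)/8-.5+195))
fit(dict(lid=s8(337,362),hub=s8(334,165),spf=s8(730,248),spn=s8(772,298),tip=s8(588,103)))
# line check: hub->blade in image vs predicted tip when a=0
x,y,ps=528.9,168.5,np.radians(-118)
for a in (-12,-9,-6,-3,0):
    r=ps-np.radians(a); print(a,((proj('side',(x+58*np.cos(r),y+58*np.sin(r),182.5))[0]-[175,195]+.5)*8-.5).round(0), ((proj('side',(x+58*np.cos(r),y+58*np.sin(r),158))[0]-[175,195]+.5)*8-.5).round(0))
```

```text
[530.2 167.4] [-118.7   -8.7] {'lid': [-0.3, -0.2], 'hub': [-0.5, 0.7], 'spf': [-0.3, -1.1], 'spn': [0.8, 0.8], 'tip': [0.4, -0.5]}
-12 [582.  97.] [580. 201.]
-9 [590. 103.] [588. 208.]
-6 [598. 110.] [596. 215.]
-3 [605. 117.] [603. 222.]
0 [611. 125.] [609. 230.]
```

The tin didn't move on the slow creep: the latch is still at crop (418,490). The arm is about 9° short, so I'll creep another 6° or so, then back off for a clean look from both cameras.

>>> {"op": "arm_command", "data": {"series": [[-0.06,0,0,0,0,0],[-0.12,0,0,0,0,0],[-0.18,0,0,0,0,0],[-0.24,0,0,0,0,0],[-0.3,0,0,0,0,0],[-0.36,0,0,0,0,0],[-0.42,0,0,0,0,0],[-0.48,0,0,0,0,0],[-0.48,0,0,0,0,0]]}}

```text
time: 10.6
tcp_pos: [541.7, 75.4, 149.7]
ee_rot: [[0.947, 0.322, -0.003], [0.322, -0.947, 0.001], [-0.003, -0.002, -1.0]]
ft_force: [0.6, -0.0, 1.0]
width: 85.5
```

```bash
python3 look.py 8; python3 -c "
from h import *
crop('s','pics/s8z.png',cv2.imread('pics/s_8_raw.png')[:,:,::-1],175,195,100,75,8)"
```

```text
10.6 [541.7  75.4 149.7] [[0.947, 0.322, -0.003], [0.322, -0.947, 0.001], [-0.003, -0.002, -1.0]] [ 0.6  -0.04  1.01] 85.53561937797183 [  5.   5. 112.   0.  63.  76.]
```

View pics/s8z.png

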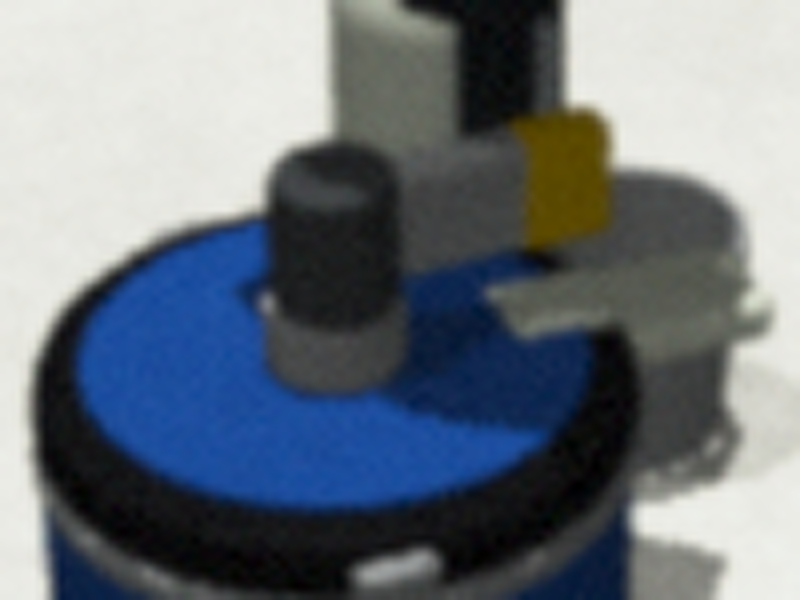

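The yellow tip is at crop (603,117), about 3° short. I'll back off, lift, and swing aside so the top camera can see.

>>> {"op": "arm_command", "data": {"series": [[0.6,0.1,0,0,0,0],[1.4,0.1,0,0,0,0],[1.8,0.1,0.5,0,0,0],[1.8,0.1,3,0,0,0],[1.8,0.1,7,0,0,0],[1.8,0,11,0,0,0],[1.5,-1.5,14,0,0,0],[0.5,-5,15,0,0,0],[-1,-9,15,0,0,0],[-2.5,-13,15,0,0,0],[-4,-17,15,0,0,0],[-5,-21,15,0,0,0],[-6,-25,15,0,0,0],[-7,-28,15,0,0,0],[-7,-30,15,0,0,0],[-7,-30,15,0,0,0]]}}

```text
time: 12.25
tcp_pos: [471.5, -227.1, 300.1]
ee_rot: [[0.948, 0.319, -0.003], [0.319, -0.948, -0.0], [-0.003, -0.001, -1.0]]
ft_force: [0.9, 0.8, 0.1]
width: 85.7
```

```bash
python3 look.py 9 t; python3 -c "
from h import *
crop('s','pics/s9z.png',cv2.imread('pics/s_9_raw.png')[:,:,::-1],175,195,100,75,8)
crop('s','pics/t9z.png',np.clip(cv2.imread('pics/t_9_raw.png')[:,:,::-1]*1.7,0,255).astype(np.uint8),125,145,100,75,8)"
```

```text
12.25 [ 471.5 -227.1  300.1] [[0.948, 0.319, -0.003], [0.319, -0.948, -0.0], [-0.003, -0.001, -1.0]] [0.93 0.84 0.06] 85.6848941488673 [-28.  -3. 105.  -0.  79.  43.]
```

View pics/s9z.png

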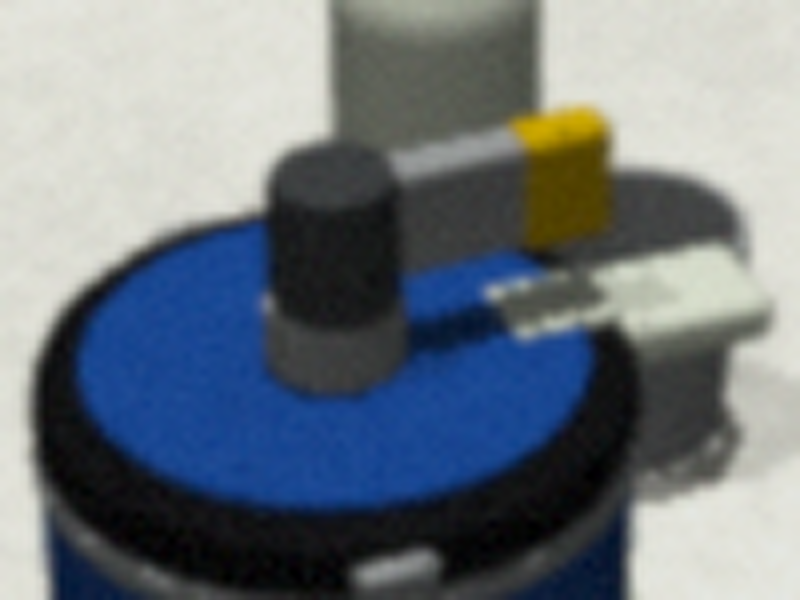

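View pics/t9z.png

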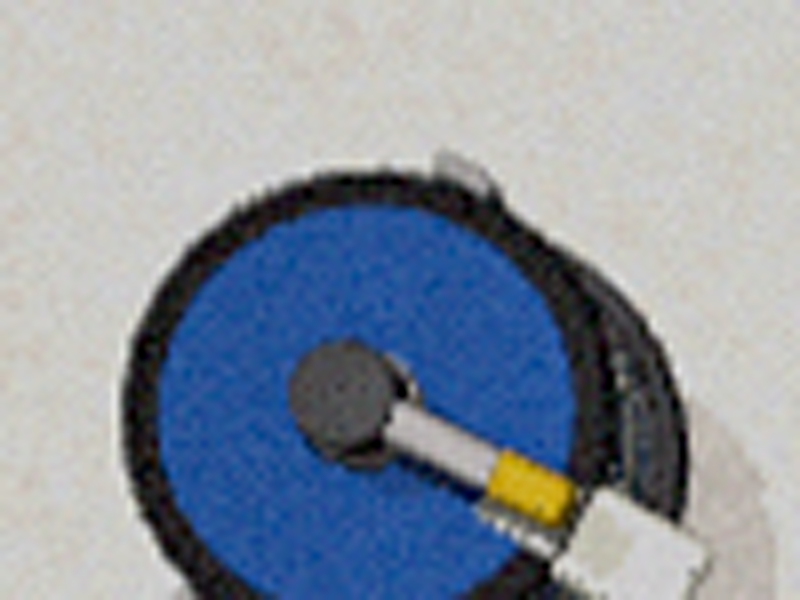

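```bash
python3 -c "
from h import *
crop('s','pics/t9zz.png',np.clip(cv2.imread('pics/t_9_raw.png')[:,:,::-1]*1.7,0,255).astype(np.uint8),155,175,66,50,12)"
```

```text
(no output)
```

View pics/t9zz.png

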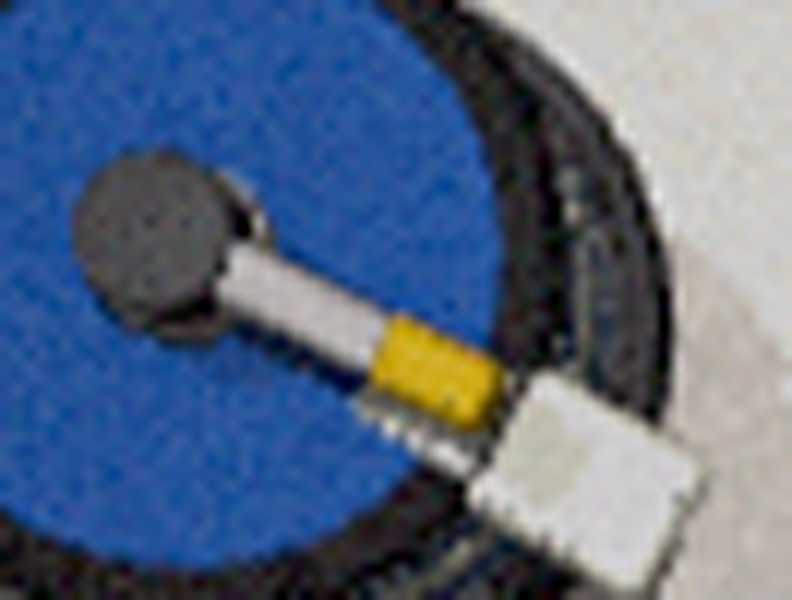

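Run:
```python
from h import *
t=lambda x,y:((x+.5)/12-.5+155,(y+.5)/12-.5+175)
W=lambda p,z:ray('top',t(*p),z)[:2]
an=lambda a,b:np.degrees(np.arctan2(*(b-a)[::-1])).round(1)
ho,tp=W((153,230),184),W((487,399),183); print('hub',ho,'tip',tp,np.hypot(*(tp-ho)),an(ho,tp))
for a,b in(((540,375),(705,470)),((470,490),(640,590))): print('sp edge',an(W(a,140),W(b,140)))
so=W((672,530),140); si=W((505,432),140); print('spout axis',an(si,so), 'hub->spout',an(ho,so), so, np.hypot(*(so-ho)))
for a,b in(((240,245),(500,372)),((215,292),(465,425))): print('blade edge',an(W(a,182),W(b,182)))
s8=lambda x,y:np.array(((x+.5)/8-.5+175,(y+.5)/8-.5+195))
S=lambda p,z:ray('side',s8(*p),z)[:2]
ho,tp,so=S((335,172),183),S((598,115),182.5),S((751,273),140); print('side',ho,an(ho,tp),an(ho,so))
```

```text
hub [528.46039104 166.76262344] tip [504.12251978 114.74451892] 57.43008945930793 -115.1
sp edge -118.2
sp edge -118.7
spout axis -118.6 hub->spout -117.9 [486.74243006  88.03995966] 89.09346810888307
blade edge -114.3
blade edge -116.3
side [530.16727985 165.93334978] -115.9 -119.4
```

Both views agree. The arm is at about -115.4° and the spout at -118.5°, so it is about 3° short and not past. I'll go back for one last nudge of about 2 mm.

>>> {"op": "arm_command", "data": {"series": [[0.4,1.2,0,0,0,0],[1.3,4.5,0,0,0,0],[2.5,8.5,0,0,0,0],[3.7,12.7,0,0,0,0],[5,17,0,0,0,0],[6.2,21.2,0,0,0,0],[7.4,25.4,0,0,0,0],[8.4,28.8,0,0,0,0],[8.85,30.3,0,0,0,0],[8.85,30.35,0,0,0,0],[8.85,30.35,-2,0,0,0],[8.85,30.35,-6,0,0,0],[8.85,30.35,-10,0,0,0],[8.85,30.35,-13.5,0,0,0],[8.85,30.35,-14.8,0,0,0],[8.85,30.35,-15,0,0,0],[8.85,30.35,-15,0,0,0]]}}

```text
time: 14.05
tcp_pos: [561.0, 78.4, 151.1]
ee_rot: [[0.947, 0.321, -0.002], [0.321, -0.947, 0.001], [-0.002, -0.002, -1.0]]
ft_force: [0.7, -0.3, 0.6]
width: 85.4
```

>>> {"op": "arm_command", "data": {"series": [[-0.2,-0.2,-0.1,0,0,0],[-0.5,-0.3,-0.1,0,0,0],[-0.8,-0.3,-0.1,0,0,0],[-1.1,-0.3,-0.1,0,0,0],[-1.4,-0.3,-0.1,0,0,0],[-1.6,-0.3,-0.1,0,0,0],[-1.7,-0.3,-0.1,0,0,0],[-1.7,-0.3,-0.1,0,0,0]]}}

```text
time: 14.85
tcp_pos: [543.8, 75.5, 150.0]
ee_rot: [[0.947, 0.321, -0.002], [0.321, -0.947, 0.001], [-0.002, -0.002, -1.0]]
ft_force: [0.2, -0.5, -0.3]
width: 85.4
```

```bash
python3 look.py 10; python3 plan.py -90 -98 2
```

```text
14.85 [543.8  75.5 150. ] [[0.947, 0.321, -0.002], [0.321, -0.947, 0.001], [-0.002, -0.002, -1.0]] [ 0.23 -0.55 -0.25] 85.3827361598453 [  5.   5. 112.   0.  62.  76.]
A [528.5 121. ] r 44.8 ang -89.0 z 150.1
-90.0 [-0.08, -0.02] -0.0
-92.0 [-0.24, -0.01] -0.0
-94.0 [-0.39, -0.01] -0.0
-96.0 [-0.55, 0.01] -0.0
-98.0 [-0.71, 0.03] -0.0
```

View pics/s_10.png

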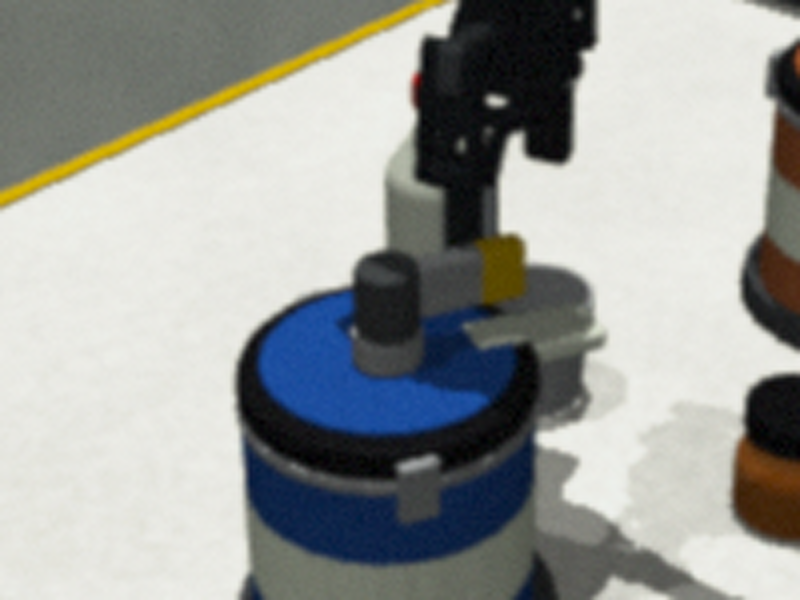

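The finger is behind the blade with a gap of about 2 mm. To reach x = 539.7 I'll move 4.1 mm in the -x direction, slowly.

>>> {"op": "arm_command", "data": {"series": [[-0.06,0,0,0,0,0],[-0.12,0,0,0,0,0],[-0.18,0,0,0,0,0],[-0.24,0,0,0,0,0],[-0.3,0,0,0,0,0],[-0.35,0,0,0,0,0],[-0.4,0,0,0,0,0],[-0.42,0,0,0,0,0],[-0.42,0,0,0,0,0]]}}

```text
time: 15.8
tcp_pos: [539.8, 75.5, 150.2]
ee_rot: [[0.947, 0.321, -0.002], [0.321, -0.947, 0.001], [-0.001, -0.002, -1.0]]
ft_force: [2.0, -0.6, -0.4]
width: 85.4
```

>>> {"op": "arm_command", "data": {"series": [[0.6,0.1,0,0,0,0],[1.4,0.1,0,0,0,0],[1.9,0.1,0.5,0,0,0],[1.9,0.1,3,0,0,0],[1.9,0.1,7,0,0,0],[1.9,0,11,0,0,0],[1.6,-1.5,14,0,0,0],[0.6,-5,15,0,0,0],[-0.9,-9,15,0,0,0],[-2.4,-13,15,0,0,0],[-3.9,-17,15,0,0,0],[-4.9,-21,15,0,0,0],[-5.9,-25,15,0,0,0],[-6.9,-28,15,0,0,0],[-7,-30,15,0,0,0],[-7,-30,15,0,0,0],[-7,-30,15,0,0,0]]}}

```text
time: 17.5
tcp_pos: [470.0, -224.6, 300.3]
ee_rot: [[0.948, 0.32, -0.002], [0.32, -0.948, 0.002], [-0.001, -0.003, -1.0]]
ft_force: [0.6, 1.2, -1.0]
width: 85.5
```

```bash
python3 look.py 11 t; python3 -c "
from h import *
crop('s','pics/s11z.png',cv2.imread('pics/s_11_raw.png')[:,:,::-1],175,195,100,75,8)
crop('s','pics/t11z.png',np.clip(cv2.imread('pics/t_11_raw.png')[:,:,::-1]*1.7,0,255).astype(np.uint8),155,175,66,50,12)"
```

```text
17.5 [ 470.  -224.6  300.3] [[0.948, 0.32, -0.002], [0.32, -0.948, 0.002], [-0.001, -0.003, -1.0]] [ 0.63  1.25 -0.95] 85.48577863738477 [-28.  -4. 105.   0.  79.  43.]
```

View pics/s11z.png

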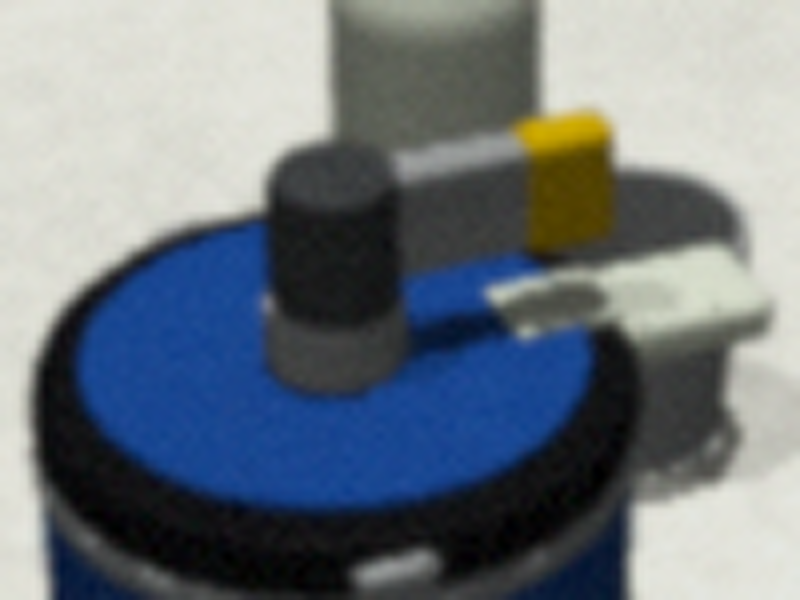

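View pics/t11z.png

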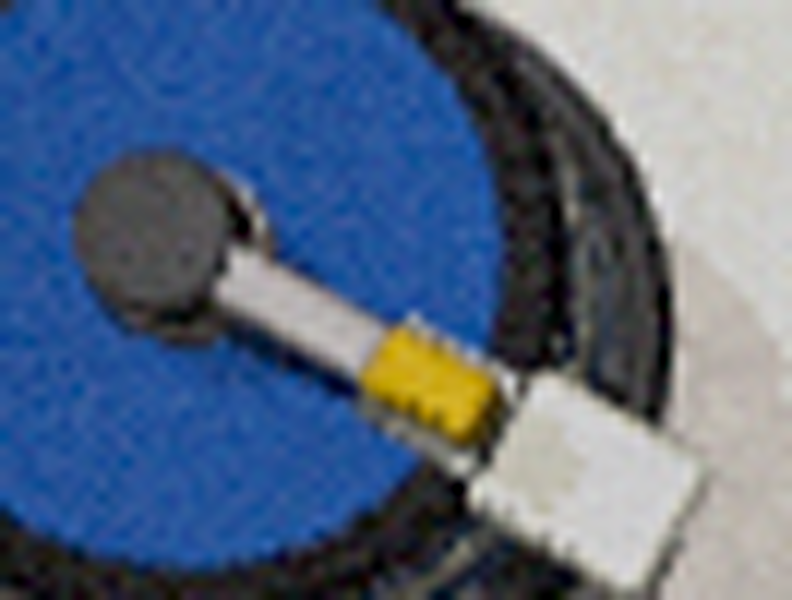

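View pics/t_11_raw.png

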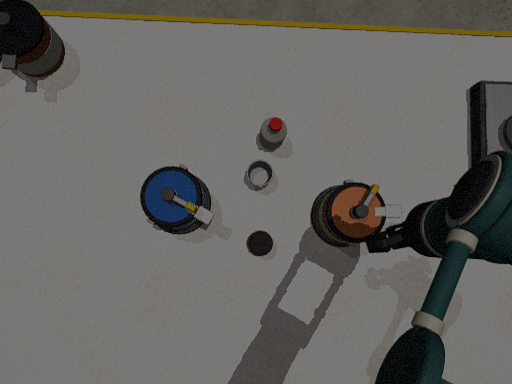

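Run:
```python
from h import *
from scipy import ndimage
an=lambda a,b:np.degrees(np.arctan2(*(b-a)[::-1])).round(1)
for n in (9,11):
    im=cv2.imread(f'pics/t_{n}_raw.png').astype(float); b,g,r=im[...,0],im[...,1],im[...,2]
    sub=np.zeros(r.shape,bool); sub[175:235,150:225]=1
    yel=sub&(r>90)&(g>70)&(b<0.5*r); ys,xs=np.nonzero(yel)
    wgt=np.clip((np.minimum(r,g)-b),0,None)*sub*(np.minimum(r,g)-b>25); yy,xx=np.mgrid[:384,:512]
    cy=(wgt*[1]).sum() if 0 else 0
    c=(np.sum(xx*wgt)/wgt.sum(),np.sum(yy*wgt)/wgt.sum())
    w=ray('top',c,181)[:2]; h=ray('top',((153.5)/12-.5+155,(230.5)/12-.5+175),184)[:2]
    print(n,'yellow',np.round(c,2),w.round(1),'dir',an(h,w),'for axis 528,166.3',an(np.array([528,166.3]),w))
s8=lambda x,y:np.array(((x+.5)/8-.5+175,(y+.5)/8-.5+195))
S=lambda p,z:ray('side',s8(*p),z)[:2]
ho,tp,so=S((335,172),183),S((603,121),182.5),S((751,273),140); print('side',ho,an(ho,tp),an(ho,so))
t=lambda x,y:((x+.5)/12-.5+155,(y+.5)/12-.5+175)
W=lambda p,z:ray('top',t(*p),z)[:2]
for p in((483,412),): print(an(W((153,230),184),W(p,183)))
A=cv2.imread('pics/s_9_raw.png',0).astype(np.float32);B=cv2.imread('pics/s_11_raw.png',0).astype(np.float32)
print('latch shift',cv2.phaseCorrelate(A[255:290,210:242],B[255:290,210:242]))
```

```text
9 yellow [190.87 205.68] [507.9 122.9] dir -115.1 for axis 528,166.3 -114.8
11 yellow [190.28 206.56] [506.2 123.9] dir -117.4 for axis 528,166.3 -117.2
side [530.16727985 165.93334978] -118.4 -119.4
-117.1
latch shift ((0.09748226712089902, 0.020872809429192785), 0.9929331723186705)
```

The top and side views put the arm about 1° short of the spout axis and not past it. The latch hasn't moved since the last look. The brown tin's tip at (375,188), cup, bottle and jar are where they were, and the hand is well above everything. I'm handing in.

```bash
python3 -c "
from rig import job; print(job.job_done())"
```

```text
the job is handed in; nothing more can be done
None
```

The blue tin's stirring arm now points at the white spout, but the tin itself turned a few degrees in its dish while I was pushing. I pushed the arm about 250° clockwise with one finger of the open gripper. The hand then lifted clear, about 17.5 s in.

- **Arm angle:** in the top view the arm points at about -117.3° and the spout at about -118.3°. The side view gives -118.4° against -119.4°. Both put the arm about 1° short of the spout and not past it, which is within my measuring error of about 1°.
- **Tin movement:** during the faster middle stretch the tin rotated roughly 2–5° in its dish and shifted perhaps 1–2 mm. I slowed down after that, and the later pictures showed no further movement. It did not lift or tip.
- **Other objects:** the copper-orange tin and its arm, the cup, the bottle and the jar look to be exactly where they started. The highest wrist force I read was about 3 N.

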